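Press the slim culture jar's lid home

ROBOT

A 6-joint arm with a two-finger parallel gripper is mounted at the origin on the work surface. World frame = base frame: x ahead of the robot, y to its left, z up, the work surface at z = 0. Lengths are in m, angles in degrees, forces in N, time in s.
With the tool pointing down it reaches from about 0.35 to 0.875 m from the base axis. Payload 4.2 kg.
Tool frame: the origin (TCP) lies midway between the tips of the shut fingers; the grasp point (between the pads) lies 19 mm behind it; z points along the fingers, y is the direction in which the jaws open and shut (so a half turn about z gives the same grasp; the last joint's range is limited). The gripper opens to 87 mm and grips with 3 to 60 N. Pads are 19 mm wide; open, the fingers measure 117 mm over their backs; the gripper's body (75 mm by 190 mm) begins 51 mm behind the grasp point.
Start: joints at [-60.527, 22.042, 0.453, 0, -68.411, -14.817], TCP at [0.158, -0.605, 0.223] pointing down, gripper open.
Joint ranges: [-179.83, 179.83], [-69.29, 118.12], [-61.27, 80.66], [-181.25, 117.63], [-171.15, -9.14], [-177.46, 177.46]. Speed limits (degrees/s): [159.86, 159.86, 180, 180, 180, 180].

INTERFACE

Orientations are given as a 3x3 rotation matrix whose columns are the frame's x, y, z axes.
In Python, from station import r gives the robot as it stands.
- The arm moves only by the tool play_rows, never from a script. Its argument "commands" is a list that holds one entry, the list of rows, each a list of 7 numbers: the shift along the world's x, y, z in m, then the turn, a rotation vector about the world's x, y, z in rad, then the closure, from 0 (fully open) to 1 (shut). A call has 1 to 5 rows; each row is the pose to reach, as a shift and turn from the pose commanded when the call began; what a row does not reach only later rows make up. A row lasts 1/10 s, in which the tool goes at most 50 mm and 8.59 degrees, less where a joint would pass 70% of its speed; a pose out of reach is approached as far as the arm can. A call with a gripper value outside its range is refused whole. The fingers move at their own pace and stop on an object; the grip force is fixed at half the most. Time passes only in rows, so rows that repeat a pose let the fingers close. It gives the time, the measured TCP pose, the force and the opening at its end, in the units of the state.
- r.sense(): the state, without advancing time (a new reading comes with each control period).
- r.capture(name): name is "side" or "top"; returns a dict with "image" (384x512x3 uint8, red, green, blue), "range_z" (384x512 float32, m along the optical axis (not along the pixel's ray), 0 where there is no reading), "intrinsics" (3x3 intrinsics, pixels), "k1" (the pictures are not rectified: a ray, as slopes to the right and down, at radius r is drawn at 1 + k1 r^2 times it, then the intrinsics apply), "extrinsics" (4x4, takes a point from camera to world coordinates). Camera axes: x right, y up, looking along -z (the intrinsics and any distortion apply to the point x, -y, -z); pixel columns grow to the right and rows downward; lengths in m; the calibration is good to about 2 mm. A picture is of the moment at which its call begins.
- r.finish_job(): hands the job in, once; it reports no verdict.
The state is a dict: "time_s": time; "joints": joint angles; "joint_velocities": joint speeds; "effort": joint torques, N m; "tcp_pos": TCP position; "ee_rot": TCP orientation; "wrist_force": force on the tool from outside, world axes, zero at the start; "moment": the same for the moment, N m; "gripper_width": opening from 0.0 (shut) to 1.0 (fully open).
Only numpy, scipy, OpenCV 4.12 (cv2) and the standard library are available. Lean on these libraries where they do the work, as an engineer would, in place of code of your own. Each camera call takes 0.05 s, during which the arm holds its last target. There are 200 camera calls.

TASK

Two culture jars on the clean bench have their push-on lids standing up: a tall slim jar and a low wide jar. With the fingertips, gently press the slim jar's raised lid straight down until it is fully home, leave that jar standing where it is, and withdraw. The wide jar's lid stays up for airing: do not touch any other jar, do not lift anything, and leave everything else on the bench undisturbed.

Things in the scene. Friction and masses are not known exactly. Their poses are not given: they have to be found in the camera images.
- slim_jar: the tall slim glass jar whose lid is raised, loose, 0.3 to 0.5 kg with the lid; 64 mm in diameter, glass shoulder at 100 mm, then a neck 54 mm in diameter with a dark rubber sealing band, which shows only while the lid is up; upright; origin at the centre of its underside
- slim_lid_top (a point): centre of the flat top of its plain metal push-on lid (62 mm in diameter, 22 mm tall); 124 mm above the bench when fully home, 137 to 140 mm at the start
- slim_lid (a joint): how far that lid stands up from fully home, in m: 0 is fully home, 0.013 to 0.016 at the start; it slides straight down the neck against about 4 N of friction, meets a hard stop at 0 and stays where it is left. More than 35 N would crack the jar
- wide_jar: the low wide glass jar whose lid is raised for airing, loose, not to be touched; 88 mm in diameter, glass shoulder at 55 mm; upright; origin at the centre of its underside
- wide_lid (a joint): how far the wide jar's metal lid (84 mm in diameter) stands up from fully home, in m: 0.013 to 0.016 at the start, its top then 92 to 95 mm above the bench; must stay up
- shut_slim_jar: a tall slim jar like slim_jar, its lid already home, 124 mm tall over all, loose, not to be touched; upright; origin at the centre of its underside
- shut_wide_jar: a low wide jar like wide_jar, its lid already home, 79 mm tall over all, loose, not to be touched; upright; origin at the centre of its underside
- lamp: unlit spirit lamp of glass with a metal cap, 66 mm in diameter, 75 mm tall, loose bystander; upright; origin at the centre of its underside
- dish: covered culture dish, 64 mm in diameter, 18 mm tall, loose bystander; upright; origin at the centre of its underside
- beaker: empty open glass beaker, 60 mm in diameter, 70 mm tall, loose bystander; upright; origin at the centre of its underside
- weight: brass calibration weight with a knob, 36 mm in diameter, 54 mm tall, loose bystander; upright; origin at the centre of its underside
- forceps: steel forceps lying flat, 130 mm long along their own x, 20 mm wide, 8 mm thick, loose bystander; origin under their middle

How it is judged (in metres and radians):
On the way:
1. the fingers press the slim jar's lid until it is home (value of joint slim_lid below 0.0025 m and contact force between the fingers and slim_jar above 0.3 N).
At the end, for the whole second after the job is handed in: the slim jar's lid is within 2.5 mm of fully home; that jar stands upright (within 0.05 rad), at rest, within 20 mm of where it was; the wide jar's lid still stands up more than 8 mm; every other jar and bystander is within 12 mm of where it was (value of joint slim_lid below 0.0025 m and angle between slim_jar's own z axis and vertical below 0.05 rad and distance of slim_jar from where it was at the start of the episode below 0.02 m and linear speed of slim_jar below 0.01 m/s and value of joint wide_lid above 0.008 m and distance of each of wide_jar, shut_slim_jar, shut_wide_jar, lamp, dish, beaker, weight, forceps from where it was at the start of the episode below 0.012 m); the robot touches nothing.
It fails at once if the slim jar is pressed with more than 35 N (contact force between any of the fingers, the arm and slim_jar above 35 N).
It fails at once if the slim jar is lifted more than 10 mm or tipped more than 0.2 rad (height (world z) of slim_jar above 0.01 m or angle between slim_jar's own z axis and vertical above 0.2 rad).
It fails at once if another jar is touched (more than 0.5 N) (contact force between any of the fingers, the arm and wide_jar above 0.5 N or contact force between any of the fingers, the arm and shut_slim_jar above 0.5 N or contact force between any of the fingers, the arm and shut_wide_jar above 0.5 N).
It fails at once if a bystander is moved more than 12 mm or lifted (distance of any of lamp, dish, beaker, weight, forceps from where it was at the start of the episode above 0.012 m).
It also fails if it takes over 32 s, if anything falls off the work surface, if the arm or the gripper's body presses on something with over 40 N, if the wrist force passes 120 N, or if a joint passes its speed limit or range.

## Working session

There is one attempt and no reset: what is moved stays moved. The work goes in short steps, Python scripts to look and compute and a tool call to move; the robot and the scene stay as the last step left them, time stands still between calls to the robot, and variables do not carry over. Pictures are saved under pics/ and viewed, about 8 in all and at most 12, crops included, and the job is handed in when it is done.

Besides the shell and the picture viewer there is one more tool, called after ">>>" in YAML: its name, and indented under it one key for each argument. play_rows: Moves the arm, as the interface text tells. Its arguments: {"type":"object","properties":{"commands":{"type":"array","items":{"type":"array","items":{"type":"array","items":{"type":"number"}}}}},"required":["commands"]}

```bash
mkdir -p pics; cat > h.py <<'E'
import numpy as np,cv2
from station import r
def cap(n):
    c=r.capture(n); np.savez('%s.npz'%n,**c); return c
def world(c,u=None,v=None):
    K=c['intrinsics'];k=float(c['k1']);H,W=c['range_z'].shape
    v0,u0=np.mgrid[0:H,0:W]
    pts=np.stack([u0,v0],-1).reshape(-1,1,2).astype(np.float64)
    p=cv2.undistortPoints(pts,K,np.array([k,0,0,0,0.])).reshape(H,W,2)
    z=c['range_z']; P=np.stack([p[...,0]*z,-p[...,1]*z,-z,np.ones_like(z)],-1)
    return (P@c['extrinsics'].T)[...,:3]
E
python3 - <<'E'
from h import *
a=cap('top');b=cap('side')
for n,c in(('top',a),('side',b)):
    cv2.imwrite('pics/%s0.png'%n,cv2.resize(c['image'][...,::-1],(800,600)))
    print(n,c['extrinsics'].round(3).tolist(),c['intrinsics'].tolist(),c['k1'])
s=r.sense();print(s)
for n,c in(('top',a),('side',b)):
    w=world(c);m=(c['range_z']>0)&(w[...,2]>.015)&(w[...,2]<.16)
    k,l,st,ce=cv2.connectedComponentsWithStats(m.astype(np.uint8))
    for i in range(1,k):
        if st[i,4]>60:
            q=w[l==i];zt=np.percentile(q[:,2],97);t=q[q[:,2]>zt-.006]
            print(n,ce[i].round(),st[i,4],'ztop',zt.round(4),'c',((t.min(0)+t.max(0))/2).round(3),'ext',np.ptp(t,0).round(3))
E
```

```text
top [[-0.023, 0.991, -0.131, 0.476], [-1.0, -0.026, -0.016, -0.012], [-0.02, 0.13, 0.991, 0.937], [0.0, 0.0, 0.0, 1.0]] [[392.21608703762877, 0.0, 256.3826666806586], [0.0, 392.21608703762877, 190.52493607261076], [0.0, 0.0, 1.0]] -0.12094559615028351
side [[-0.995, 0.074, -0.062, 0.548], [-0.094, -0.608, 0.788, 0.625], [0.021, 0.79, 0.613, 0.617], [0.0, 0.0, 0.0, 1.0]] [[433.83988175588144, 0.0, 247.90678617437928], [0.0, 433.83988175588144, 198.99052193459892], [0.0, 0.0, 1.0]] -0.09054649096002722
{'time_s': 0.1, 'joints': array([-6.05256707e+01,  2.20839966e+01,  3.87635634e-01, -2.59625698e-02,
       -6.84116104e+01, -1.48151799e+01]), 'joint_velocities': array([-0.07397056, -0.14717974,  0.16327547,  0.00386643, -0.04059736,
       -0.0374414 ]), 'effort': array([-4.97059136e-04, -3.91688633e+01,  1.87935859e+01,  4.23189059e+00,
        1.35082612e-02, -6.47961974e-05]), 'tcp_pos': array([ 0.15803335, -0.60412737,  0.22159237]), 'ee_rot': array([[-9.67490689e-01, -2.52906016e-01, -5.60384133e-04],
       [-2.52906626e-01,  9.67488927e-01,  1.84784686e-03],
       [ 7.48338553
[... 2374 characters left out ...]
9.] 2545 ztop 0.1243 c [0.468 0.066 0.122] ext [0.061 0.063 0.007]
side [502. 239.] 607 ztop 0.1582 c [0.16  0.053 0.156] ext [0.013 0.053 0.008]
side [234. 265.] 377 ztop 0.0531 c [0.615 0.07  0.051] ext [0.021 0.022 0.008]
side [ 73. 314.] 6426 ztop 0.0698 c [0.86  0.251 0.068] ext [0.163 0.199 0.008]
side [416. 278.] 66 ztop 0.026 c [0.275 0.06  0.024] ext [0.019 0.015 0.009]
side [410. 302.] 114 ztop 0.0246 c [0.298 0.117 0.022] ext [0.029 0.03  0.007]
side [234. 343.] 3800 ztop 0.0932 c [0.593 0.251 0.091] ext [0.082 0.084 0.008]
side [334. 358.] 1483 ztop 0.0745 c [0.438 0.244 0.072] ext [0.019 0.021 0.008]
side [ 41. 357.] 1167 ztop 0.0233 c [0.889 0.292 0.021] ext [0.063 0.064 0.007]
```

View pics/top0.png

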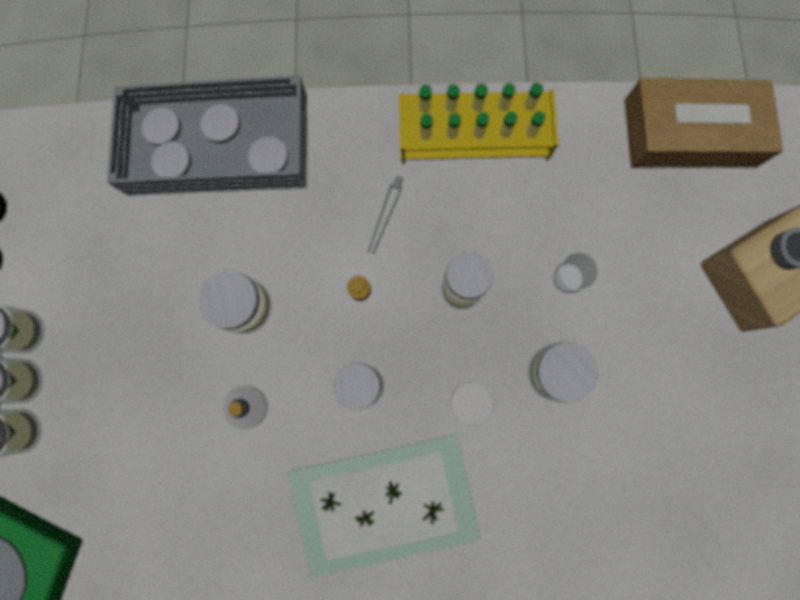

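View pics/side0.png

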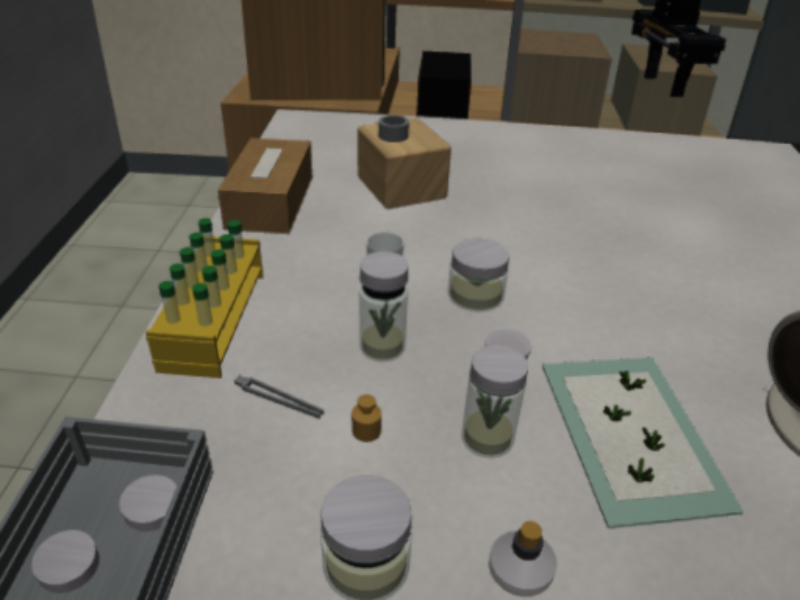

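The jar to press has its dark band showing at side (383,290), and it measures (0.6105, -0.089) with the lid top at about 0.138. The shut one is at (0.468, 0.065). I'll travel at z 0.22 with the fingers shut.

>>> play_rows:
  commands:
    - [[0.03, 0.034, 0.0, 0, 0, 0, 1], [0.06, 0.068, 0.0, 0, 0, 0, 1], [0.09, 0.102, 0.0, 0, 0, 0, 1], [0.12, 0.137, 0.0, 0, 0, 0, 1], [0.15, 0.171, 0.0, 0, 0, 0, 1]]

```text
time_s: 0.6
tcp_pos: [0.3088, -0.4319, 0.2222]
ee_rot: [[-0.968, -0.253, -0.0], [-0.253, 0.968, 0.001], [0.0, 0.001, -1.0]]
wrist_force: [1.1, -0.8, -0.2]
gripper_width: 0.628
```

>>> play_rows:
  commands:
    - [[0.03, 0.034, 0.0, 0, 0, 0, 1], [0.06, 0.068, 0.0, 0, 0, 0, 1], [0.09, 0.102, 0.0, 0, 0, 0, 1], [0.12, 0.137, 0.0, 0, 0, 0, 1], [0.15, 0.171, 0.0, 0, 0, 0, 1]]

```text
time_s: 1.1
tcp_pos: [0.4588, -0.2608, 0.2224]
ee_rot: [[-0.967, -0.253, -0.0], [-0.253, 0.967, 0.0], [0.0, 0.0, -1.0]]
wrist_force: [1.0, 0.2, 0.6]
gripper_width: 0.172
```

>>> play_rows:
  commands:
    - [[0.03, 0.034, 0.0, 0, 0, 0, 1], [0.06, 0.068, 0.0, 0, 0, 0, 1], [0.09, 0.102, 0.0, 0, 0, 0, 1], [0.12, 0.137, 0.0, 0, 0, 0, 1], [0.1525, 0.173, 0.0, 0, 0, 0, 1]]

```text
time_s: 1.6
tcp_pos: [0.6112, -0.088, 0.2222]
ee_rot: [[-0.967, -0.253, -0.001], [-0.253, 0.967, 0.0], [0.001, 0.0, -1.0]]
wrist_force: [1.0, -0.3, -0.2]
gripper_width: 0.006
```

>>> play_rows:
  commands:
    - [[0, 0, 0, 0, 0, 0, 1], [0, 0, 0, 0, 0, 0, 1]]

```text
time_s: 1.8
tcp_pos: [0.6107, -0.0885, 0.2213]
ee_rot: [[-0.967, -0.255, -0.002], [-0.255, 0.967, 0.0], [0.002, 0.001, -1.0]]
wrist_force: [-0.3, -0.7, -0.6]
gripper_width: 0.004
```

>>> play_rows:
  commands:
    - [[0, 0, -0.02, 0, 0, 0, 1], [0, 0, -0.04, 0, 0, 0, 1], [0, 0, -0.06, 0, 0, 0, 1], [0, 0, -0.07, 0, 0, 0, 1], [0, 0, -0.07, 0, 0, 0, 1]]

```text
time_s: 2.3
tcp_pos: [0.6091, -0.0905, 0.1511]
ee_rot: [[-0.968, -0.252, -0.004], [-0.252, 0.968, -0.0], [0.004, 0.001, -1.0]]
wrist_force: [0.7, -0.1, -0.1]
gripper_width: 0.004
```

```bash
python3 - <<'E'
from h import *
c=cap('side');cv2.imwrite('pics/s1.png',cv2.resize(c['image'][80:260,150:390,::-1],(800,600)))
print(r.sense()['tcp_pos'])
E
```

```text
[ 0.61014862 -0.09043856  0.15249638]
```

View pics/s1.png

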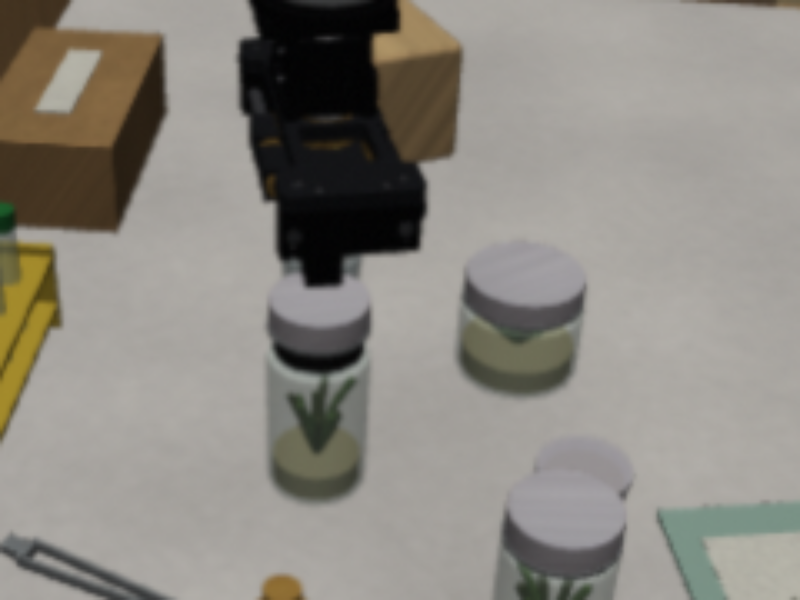

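The fingertips at crop (323,283) are centred over the lid at about (320,300), roughly 13 mm above it. The band is visible. Next I'll descend slowly.

>>> play_rows:
  commands:
    - [[0, 0, -0.003, 0, 0, 0, 1], [0, 0, -0.006, 0, 0, 0, 1], [0, 0, -0.009, 0, 0, 0, 1], [0, 0, -0.011, 0, 0, 0, 1], [0, 0, -0.012, 0, 0, 0, 1]]

```text
time_s: 2.85
tcp_pos: [0.6106, -0.0896, 0.1404]
ee_rot: [[-0.967, -0.253, -0.0], [-0.253, 0.967, -0.0], [0.0, 0.0, -1.0]]
wrist_force: [-0.3, -0.4, 0.3]
gripper_width: 0.003
```

>>> play_rows:
  commands:
    - [[0, 0, -0.001, 0, 0, 0, 1], [0, 0, -0.002, 0, 0, 0, 1], [0, 0, -0.003, 0, 0, 0, 1], [0, 0, -0.004, 0, 0, 0, 1], [0, 0, -0.005, 0, 0, 0, 1]]

```text
time_s: 3.35
tcp_pos: [0.6107, -0.0896, 0.1358]
ee_rot: [[-0.967, -0.253, 0.0], [-0.253, 0.967, -0.0], [-0.0, -0.0, -1.0]]
wrist_force: [-1.2, 0.4, 3.1]
gripper_width: 0.008
```

>>> play_rows:
  commands:
    - [[0, 0, -0.001, 0, 0, 0, 1], [0, 0, -0.002, 0, 0, 0, 1], [0, 0, -0.003, 0, 0, 0, 1], [0, 0, -0.004, 0, 0, 0, 1], [0, 0, -0.005, 0, 0, 0, 1]]

```text
time_s: 3.85
tcp_pos: [0.6107, -0.0896, 0.1305]
ee_rot: [[-0.967, -0.253, 0.0], [-0.253, 0.967, 0.0], [-0.0, 0.0, -1.0]]
wrist_force: [-2.1, 1.2, 3.8]
gripper_width: 0.01
```

>>> play_rows:
  commands:
    - [[0, 0, -0.001, 0, 0, 0, 1], [0, 0, -0.002, 0, 0, 0, 1], [0, 0, -0.003, 0, 0, 0, 1], [0, 0, -0.004, 0, 0, 0, 1], [0, 0, -0.0045, 0, 0, 0, 1]]

```text
time_s: 4.35
tcp_pos: [0.6107, -0.0896, 0.1259]
ee_rot: [[-0.967, -0.253, -0.0], [-0.253, 0.967, 0.0], [0.0, 0.0, -1.0]]
wrist_force: [-0.7, 0.6, 3.8]
gripper_width: 0.006
```

>>> play_rows:
  commands:
    - [[0, 0, -0.0005, 0, 0, 0, 1], [0, 0, -0.001, 0, 0, 0, 1]]

```text
time_s: 4.55
tcp_pos: [0.6107, -0.0896, 0.125]
ee_rot: [[-0.967, -0.253, -0.0], [-0.253, 0.967, 0.0], [0.0, 0.0, -1.0]]
wrist_force: [-0.5, 0.9, 3.5]
gripper_width: 0.008
```

Still sliding at about 4 N. I'll take small steps until the force rises.

>>> play_rows:
  commands:
    - [[0, 0, -0.0003, 0, 0, 0, 1], [0, 0, -0.0006, 0, 0, 0, 1]]

```text
time_s: 4.75
tcp_pos: [0.6107, -0.0896, 0.1245]
ee_rot: [[-0.967, -0.253, 0.0], [-0.253, 0.967, 0.0], [-0.0, 0.0, -1.0]]
wrist_force: [-1.0, 1.3, 5.0]
gripper_width: 0.003
```

>>> play_rows:
  commands:
    - [[0, 0, -0.0003, 0, 0, 0, 1], [0, 0, -0.0003, 0, 0, 0, 1]]

```text
time_s: 4.95
tcp_pos: [0.6107, -0.0896, 0.1245]
ee_rot: [[-0.967, -0.253, 0.0], [-0.253, 0.967, -0.0], [-0.0, -0.0, -1.0]]
wrist_force: [-2.0, 1.7, 4.7]
gripper_width: 0.003
```

>>> play_rows:
  commands:
    - [[0, 0, -0.0003, 0, 0, 0, 1], [0, 0, -0.0003, 0, 0, 0, 1]]

```text
time_s: 5.15
tcp_pos: [0.6108, -0.0897, 0.1245]
ee_rot: [[-0.967, -0.253, 0.0], [-0.253, 0.967, -0.0], [-0.0, -0.0, -1.0]]
wrist_force: [-1.8, 0.3, 5.9]
gripper_width: 0.003
```

>>> play_rows:
  commands:
    - [[0, 0, -0.0003, 0, 0, 0, 1], [0, 0, -0.0003, 0, 0, 0, 1]]

```text
time_s: 5.35
tcp_pos: [0.6108, -0.0897, 0.1245]
ee_rot: [[-0.967, -0.253, 0.001], [-0.253, 0.967, -0.0], [-0.001, -0.0, -1.0]]
wrist_force: [-2.6, 1.0, 7.9]
gripper_width: 0.005
```

The TCP has stopped at 0.1245 while the force rises from 4 to 8 N, so this is the hard stop. I'll withdraw straight up.

>>> play_rows:
  commands:
    - [[0, 0, 0.002, 0, 0, 0, 1], [0, 0, 0.006, 0, 0, 0, 1], [0, 0, 0.015, 0, 0, 0, 1], [0, 0, 0.04, 0, 0, 0, 1], [0, 0, 0.08, 0, 0, 0, 1]]

```text
time_s: 5.85
tcp_pos: [0.6091, -0.0897, 0.2019]
ee_rot: [[-0.968, -0.253, -0.006], [-0.253, 0.968, 0.0], [0.006, 0.002, -1.0]]
wrist_force: [0.9, -0.4, -0.8]
gripper_width: 0.004
```

>>> play_rows:
  commands:
    - [[-0.03, -0.034, 0.02, 0, 0, 0, 1], [-0.06, -0.068, 0.02, 0, 0, 0, 1], [-0.09, -0.102, 0.02, 0, 0, 0, 1], [-0.12, -0.137, 0.02, 0, 0, 0, 1], [-0.15, -0.171, 0.02, 0, 0, 0, 1]]

```text
time_s: 6.35
tcp_pos: [0.4594, -0.2618, 0.2242]
ee_rot: [[-0.967, -0.253, 0.001], [-0.253, 0.967, -0.0], [-0.001, -0.001, -1.0]]
wrist_force: [0.0, -1.2, 0.1]
gripper_width: 0.01
```

>>> play_rows:
  commands:
    - [[-0.03, -0.034, 0.0, 0, 0, 0, 1], [-0.06, -0.068, 0.0, 0, 0, 0, 1], [-0.09, -0.102, 0.0, 0, 0, 0, 1], [-0.12, -0.137, 0.0, 0, 0, 0, 1], [-0.12, -0.137, 0.0, 0, 0, 0, 1]]

```text
time_s: 6.85
tcp_pos: [0.3375, -0.4005, 0.2239]
ee_rot: [[-0.969, -0.247, -0.0], [-0.247, 0.969, -0.0], [0.0, -0.0, -1.0]]
wrist_force: [0.1, 1.9, 0.3]
gripper_width: 0.008
```

```bash
python3 - <<'E'
from h import *
a=cap('top');b=cap('side')
cv2.imwrite('pics/s2.png',cv2.resize(b['image'][...,::-1],(800,600)))
s=r.sense();print(s['time_s'],s['tcp_pos'],s['wrist_force'])
O=dict(slim=(.6105,-.089),wide=(.592,.248),shutslim=(.4675,.065),shutwide=(.479,-.227),beaker=(.624,-.255),weight=(.6145,.068),dish=(.437,-.098),lamp=(.439,.243))
for n,c in(('top',a),('side',b)):
    w=world(c)
    for k,p in O.items():
        m=(np.hypot(w[...,0]-p[0],w[...,1]-p[1])<.06)&(w[...,2]>.01)&(w[...,2]<.16)
        q=w[m]
        if len(q)<20: print(n,k,'none');continue
        zt=np.percentile(q[:,2],95 if len(q)<2000 else 97);t=q[q[:,2]>zt-.006];print(n,k,zt.round(4),((t.min(0)+t.max(0))/2)[:2].round(3))
E
```

```text
6.95 [ 0.33988197 -0.39840989  0.22377111] [-0.34231573 -0.08645586  0.0427781 ]
top slim 0.1263 [ 0.61 -0.09]
top wide 0.0949 [0.593 0.246]
top shutslim 0.1266 [0.467 0.064]
top shutwide 0.0816 [ 0.479 -0.228]
top beaker 0.0714 [ 0.624 -0.256]
top weight 0.0545 [0.614 0.066]
top dish 0.0206 [ 0.437 -0.098]
top lamp 0.0748 [0.439 0.242]
side slim 0.1235 [ 0.611 -0.086]
side wide 0.0932 [0.593 0.251]
side shutslim 0.1243 [0.468 0.066]
side shutwide 0.0776 [ 0.48  -0.224]
side beaker 0.0674 [ 0.625 -0.252]
side weight 0.0529 [0.615 0.07 ]
side dish 0.0188 [ 0.438 -0.1  ]
side lamp 0.0736 [0.438 0.244]
```

View pics/s2.png

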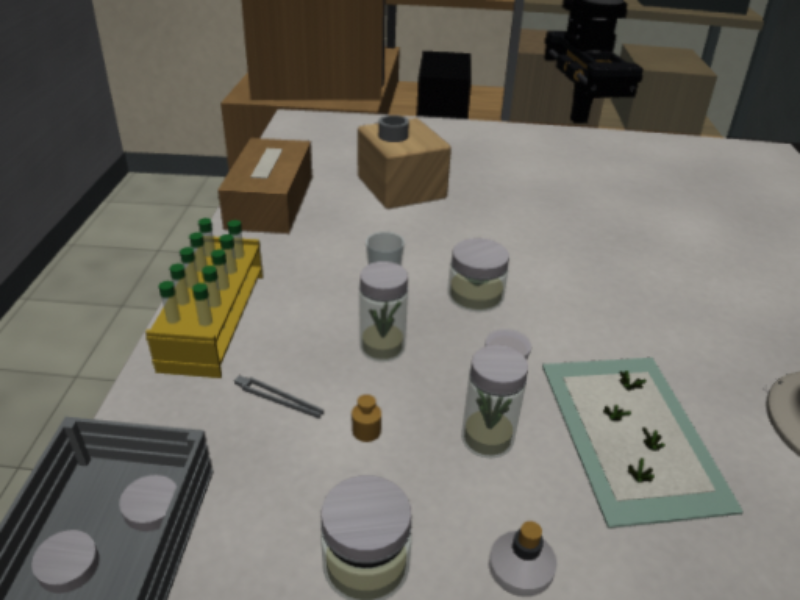

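The slim jar's dark band at (383,297) is gone, its lid top matches the shut jar's, and nothing else has moved.

```bash
python3 -c "
from station import r
print(r.finish_job())"
```

```text
the job is handed in; nothing more can be done
None
```

I pressed the slim jar's raised lid straight down with the shut fingertips until it hit the hard stop, then withdrew and handed the job in at about 7 s. No verdict was reported.

- **Pressing:** The lid slid at about 4 N. At TCP height 0.1245 m it stopped while the force rose to about 8 N, the highest reading at the ends of the moves and far below 35 N.
- **Slim jar:** Its lid top measures 0.1263 m from the top camera and 0.1235 m from the side camera, against 0.1266 m and 0.1243 m for the shut slim jar. The dark band is hidden, and the jar is upright and within about 2 mm of where it was.
- **Everything else:** The wide jar's lid is still up, with its top at about 0.094 m. The other jars, lamp, dish, beaker and weight are unmoved to within about 2 mm. I checked the forceps only by eye in the side picture, where they look unmoved. The arm is clear of everything.

No check failed. The two cameras' heights differ by 1 to 4 mm, about what the calibration allows.

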